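# Tuck the drawer cover under the latched lid and hold it down on its seal

## Robot

A 6-joint arm with a two-finger parallel gripper is mounted at the origin on the work surface. World frame = base frame: x ahead of the robot, y to its left, z up, the work surface at z = 0. Lengths are in m, angles in rad, forces in N, time in s.
With the tool pointing down it reaches from about 0.4 to 0.925 m from the base axis. Payload 3.4 kg.
Tool frame: the origin (TCP) lies on the centre line of the jaws, within the pads' length; the fingertips stand 25 mm ahead of it and the grasp point (between the pads) lies 6 mm ahead of it; z points along the fingers, y is the line along which they close (so a half turn about z gives the same grasp; the last joint's range is limited). The gripper opens to 85 mm and grips with 20 to 120 N. Pads are 22 mm wide; open, the fingers measure 114 mm over their backs; the gripper's body (76 mm by 85 mm) begins 54 mm behind the grasp point. The pads swing forward as they close: fully open they stand 13 mm farther back than shut.
Start: joints at [-1.377, 0.307, 1.506, -0, 1.328, -0.073], TCP at [0.152, -0.555, 0.256] pointing down, gripper open.
Joint ranges: [-3.12, 3.12], [-1.05, 2.28], [0.14, 2.33], [-1.42, 4.57], [0.1, 2.73], [-2.68, 2.68]. Speed limits (rad/s): [2.57, 2.57, 3.14, 3.14, 3.14, 3.14].

## Interface

Orientations are given as [roll, pitch, yaw] about the fixed x, y, z axes, in that order (R = Rz(yaw) Ry(pitch) Rx(roll)).
In Python, from cell import get_state, capture, sign_off gives the robot as it stands. The module is installed in compiled form; this text tells all that it offers.
- The arm moves only by the shell command python3 -m creep 'ROWS' [FORCE]. ROWS is JSON, a list of rows, each a list of 3 entries, a list of its own where there are three numbers: the shift along the tool's x, y, z in cm, then the turn about the tool's z in degrees, then the opening, from 0 (shut) to 1 (fully open). A call has 1 to 10 rows; each row shifts and turns the commanded pose from where the row before left it, along the tool's axes as they then stand; what a row does not reach is not made up. A row lasts 1/10 s, in which the tool goes at most 50 mm and 8.59 degrees, less where a joint would pass 70% of its speed; a pose out of reach is approached as far as the arm can. A call is refused whole if a number of a shift passes 5 or a number of a turn 8.59, either way. A call with a gripper value outside its range is refused whole. The fingers move at their own pace and stop on an object; FORCE is the grip in N (left out, the last holds). Time passes only in rows, so rows that do not move let the fingers close. It gives the time, the measured TCP pose, the force, the opening and the grip force at its end, in the units of the state.
- get_state(): the state, without advancing time (a new reading comes with each control period).
- capture(name): name is "side" or "top"; returns a dict with "img" (480x640x3 uint8, red, green, blue), "mtx" (3x3 intrinsics, pixels), "k1" (the pictures are not rectified: a ray, as slopes to the right and down, at radius r is drawn at 1 + k1 r^2 times it, then the intrinsics apply), "R" (3x3) and "t" (3): a world point X has camera coordinates R X + t. Camera axes: x right, y down, z forward; pixel columns grow to the right and rows downward; lengths in m; the calibration is good to about 2 mm. A picture is of the moment at which its call begins. There is no depth.
- sign_off(): hands the job in; it is judged then, once.
The state is a dict: "t": time; "joint_positions": joint angles; "qvel": joint speeds; "tau": joint torques, N m; "ee_pos": TCP position; "eef_rot": TCP orientation; "ft_force": force on the tool from outside, world axes, zero at the start; "moment": the same for the moment, N m; "width": opening from 0.0 (shut) to 1.0 (fully open); "finger_force": force on a finger pad.
Only numpy, scipy, OpenCV 4.12 (cv2) and the standard library are available. Lean on these libraries where they do the work, as an engineer would, in place of code of your own. Each camera call takes 0.05 s, during which the arm holds its last target. There are 200 camera calls.

## Task

First wet the fingertips with alcohol: press the sprung dish on the alcohol dispenser well down and let it spring back up. Then pick up the loose metal cover and slide its flat edge under the overlapping front edge of the drawer's latched lid, without lifting the lid, until the cover sits squarely over the open front compartment with its folded lip up against the drawer's front. Press it down flat on its springy rubber seal and finish while still holding it pressed down, so that the night nurse can apply the tamper seal; leave everything else on the worktop and in the drawer alone.

Things in the scene. Friction and masses are not known exactly. Their poses are not given: they have to be found in the camera images.
- drawer: Fixed dented cream enamel lock drawer, 270 (x) x 180 (y) mm; origin: centre of underside, x pointing from its front (keyhole) to its back, front towards the robot. Front part (x -135 to 30): open compartment, walls 10 mm thick, 70 high, rubber seal on top of them and of the back sill (x 16-24), seal top at z 78. Rear part under the latched lid; its partition (front face x 30) is 88 mm high.
- lid_lip (a point): Middle of the lid's lower front edge, at x 5, y 0, z 88 mm of the drawer; moves with the lid. The lid (cream sheet 5 mm thick, bead on the lip 8.5 mm high in all) overhangs the partition by 25 mm and leaves a slot 10 mm high above the free seal. Axes as the drawer's.
- lid (a joint): Lid hinge along the drawer's far top edge, 130 mm behind the lip; 0 = shut, grows as the lip rises. A chrome hasp on the drawer's +y side (stands out 20 mm) holds it with play up to 0.10 rad; only its weight keeps it down. Over 0.035 rad (4.5 mm at the lip) counts as lifted.
- seal (a joint): How far the black bulb seal round the front compartment is pressed down, m: 0 free, 0.005 fully squashed; springy, 2.5 N per mm. The cover's weight alone gives 1 to 2 mm; over 3 mm counts as held down.
- cover: Loose aluminium sheet cover, 0.3-0.43 kg, upright on the worktop. Sheet 4 mm thick, 176 wide (y), x -86.5 to 80, underside at z 12. Front edge (-x) folded down as a lip, 4 thick, 12 deep, inner face x -82.5; two rubber feet, 10 diameter, 12 deep, at x 30, y +-62. Origin: mid width, level with the bottoms of lip and feet; z up; +x is towards the flat edge, at first roughly away from the robot.
- cover_grip (a point): Middle of the grip bar of the cover's steel bow handle: bar 10 mm thick (x), 80 mm long (y), 14 mm high, centre 23 mm above the sheet's top face, at x -6, y 0, z 39 mm of the cover; free below over its middle 64 mm.
- cover_edge (a point): Middle of the lower corner of the cover's flat edge (the one to tuck), at x 80, y 0, z 12 mm of the cover, axes as the cover's. Fully home it lies at x 27, y 0, z 78 (seal free) or 73-75 (pressed) mm of the drawer, 22 mm under the lid, the folded lip touching the drawer's front. The cover can be lowered level some 40 mm short of home, then slid along the drawer's +x.
- dispenser: Fixed press-top alcohol dispenser: white round bottle of 74 mm diameter in a steel bracket screwed to the worktop (foot 100 x 60 mm), with a sprung steel dish of 60 mm diameter on top, its top 149 mm up. Origin: centre of the foot's underside.
- dish_top (a point): Centre of the dish's floor, where it is pressed, 146 mm above the worktop when up; the dish has a rim 3 mm higher.
- dish (a joint): How far the dish is pressed down, m: 0 up, 0.010 at its stop; the spring takes 2 N to start and 6.5 N at the stop. 7 mm counts as pressed, under 2 mm as back up.
- vial1: Small brown glass vial with metal cap, 25 mm diameter, 48 mm high, standing in the drawer's front compartment; origin: centre of underside. Leave alone.
- vial2: Second vial, the same.
- organizer: Blue plastic weekly pill organizer, 40 x 210 x 24 mm, on the worktop; origin: centre of underside. Leave alone.
- crusher: Steel twist-handled pill crusher, 52 mm diameter, 112 mm high, crossbar handle 70 mm long; origin: centre of underside. Leave alone.
- rod: Glass stirring rod with flat rubber tip, 175 mm long, 6 mm thick, lying along its x; origin: its middle, on the worktop. Leave alone.
- medcup: Small clear medicine cup, 38 mm wide, 32 mm high; origin: centre of underside. Leave alone.
- penlight: Metal penlight, 120 mm long, 16 mm thick, lying along its x; origin: its middle, on the worktop. Leave alone.

How it is judged:
On the way, in this order (a step that is already met when the one before it is completed fails the run):
1. the dish is pressed at least 7 mm down, the cover still lying untouched (value of joint dish above 0.007 m and distance of cover from where it was at the start of the episode below 0.01 m), for 0.05 s.
2. the dish is let back up (value of joint dish below 0.002 m and distance of cover from where it was at the start of the episode below 0.01 m), for 0.1 s.
3. the cover is lifted clear of the worktop (height (world z) of cover above 0.04 m), for 0.1 s.
4. the cover's flat edge is tucked at least 14 mm under the lid (x of cover_edge in the frame of drawer between 0.019 and 0.033 m and z of cover_edge in the frame of drawer between 0.07 and 0.085 m and value of joint lid below 0.035 rad and y of cover_edge in the frame of drawer between -0.02 and 0.02 m), for 0.1 s.
At the end, for the whole second after the job is handed in: Fingers still bear on the cover (over 2 N), the seal pressed 3 mm or more under it; flat edge 14.5 mm or more under the lid, centred within 8 mm, square within 0.07 rad, flat within 0.035 rad, at rest; lid shut (under 0.012 rad), dish up (x of cover_edge in the frame of drawer between 0.0195 and 0.033 m and z of cover_edge in the frame of drawer below 0.078 m and y of cover_edge in the frame of drawer between -0.008 and 0.008 m and angle between the x axis of cover and the x axis of drawer, either way round below 0.07 rad and angle between cover's own z axis and vertical below 0.035 rad and value of joint seal above 0.003 m and value of joint lid below 0.012 rad and value of joint dish below 0.002 m and contact force between the fingers and cover above 2 N and linear speed of cover below 0.01 m/s); the arm keeps its last pose, push and grip.
It fails at once if the lid is lifted (more than 0.035 rad, 4.5 mm at its lip) (value of joint lid above 0.035 rad).
It fails at once if a vial in the drawer is knocked over or shifted (angle between any of vial1, vial2's own z axis and vertical above 0.5 rad or distance of any of vial1, vial2 from where it was at the start of the episode above 0.025 m).
It fails at once if something else on the worktop is shifted by more than 25 mm (distance of any of organizer, crusher, rod, medcup, penlight from where it was at the start of the episode above 0.025 m).
It also fails if it takes over 54 s, if anything falls off the work surface, if the arm or the gripper's body presses on something with over 40 N, if the wrist force passes 120 N, or if a joint passes its speed limit or range.

## Working session

There is one attempt and no reset: what is moved stays moved. The work goes in short steps, Python scripts to look and compute and a shell command to move; the robot and the scene stay as the last step left them, time stands still between calls to the robot, and variables do not carry over. Pictures are saved under pics/ and viewed, at most 10 in all, crops included, and the job is handed in when it is done.

```bash
mkdir -p pics
cat > h.py <<'E'
import numpy as np, cv2
from cell import get_state, capture, sign_off
def ray(c,u,v):
    d=np.array([c["k1"],0,0,0,0],float)
    p=cv2.undistortPointsIter(np.array([[[u,v]]],float),np.array(c["mtx"]),d,None,None,(3,50,1e-10))[0,0]
    R=np.array(c["R"]);t=np.array(c["t"])
    return -R.T@t, R.T@np.array([p[0],p[1],1.])
def onz(c,u,v,z):
    o,d=ray(c,u,v); return o+d*(z-o[2])/d[2]
def proj(c,X):
    return cv2.projectPoints(np.array(X,float).reshape(-1,1,3),cv2.Rodrigues(np.array(c["R"]))[0],np.array(c["t"],float),np.array(c["mtx"]),np.array([c["k1"],0,0,0,0],float))[0][:,0]
E
python3 - <<'E'
from h import *
import pickle
for n in("top","side"):
    c=capture(n); pickle.dump(c,open(n+".pkl","wb")); cv2.imwrite(f"pics/{n}0.png",c["img"][:,:,::-1])
    print(n,-np.array(c["R"]).T@c["t"],np.array(c["R"]).round(3).tolist(),c["k1"])
print(get_state())
E
```

```text
top [ 0.42458815 -0.03106189  1.41481093] [[0.023, -1.0, -0.004], [-0.992, -0.023, -0.122], [0.122, 0.007, -0.993]] -0.0988041408276037
side [ 0.17951912 -0.54166878  0.81577535] [[0.784, -0.62, -0.022], [-0.468, -0.568, -0.677], [0.408, 0.541, -0.736]] 0.012442851416596734
{'t': 0.1, 'joint_positions': array([-1.37646354e+00,  3.07478292e-01,  1.50749763e+00,  2.08199659e-05,
        1.32842646e+00, -7.35070178e-02]), 'qvel': array([-0.00061663, -0.00181456, -0.00277996,  0.00166184, -0.00012403,
        0.00147084]), 'tau': array([ 9.13867225e-04, -4.58527172e+01, -2.52607101e+01, -8.37149400e-05,
        5.55214428e-03, -1.62524884e-06]), 'ee_pos': array([ 0.15204295, -0.55394824,  0.25550155]), 'eef_rot': array([-3.13978930e+00, -1.53055490e-04,  2.67834654e-01]), 'ft_force': array([ 0.35862739,  0.23873178, -0.72494144]), 'moment': array([-0.00335237, -0.05656488,  0.01133953]), 'finger_force': 0.0, 'width': 0.9986074376553625}
```

View pics/top0.png

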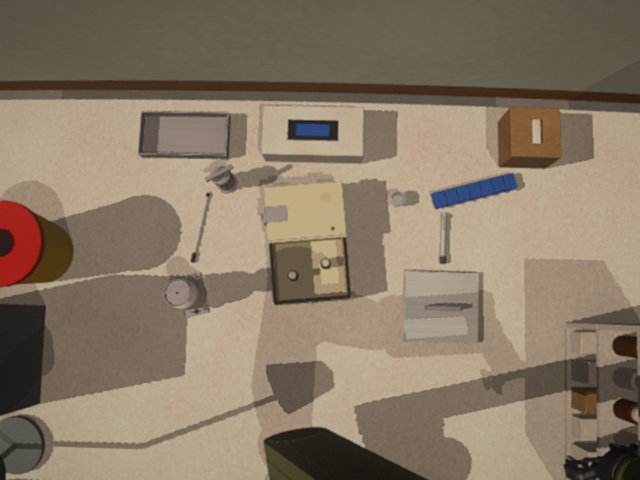

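View pics/side0.png

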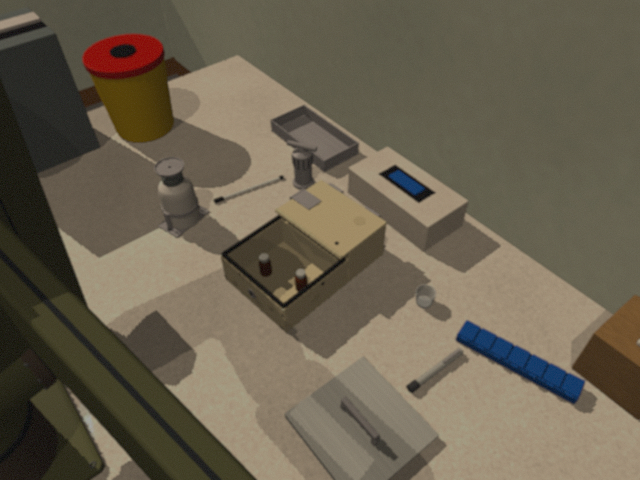

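The top view shows the dish at about (178,292), the drawer at (265–350, 183–303), and the cover at (404–482, 270–342) with its handle near (448,307). In the side view the dish is at about (170,166), the drawer's front compartment at (225–345, 220–320), and the cover at about (362,420). I'll enlarge these for precise pixels.

Run:
```python
from h import *
import pickle
t=pickle.load(open("top.pkl","rb"));s=pickle.load(open("side.pkl","rb"))
def crop(c,x,y,w,h,k,W,H):
    im=c["img"][y:y+h,x:x+w,::-1]; im=cv2.convertScaleAbs(im,alpha=1.5)
    im=cv2.resize(im,None,fx=k,fy=k,interpolation=cv2.INTER_CUBIC)
    for i in range(0,w,10): cv2.line(im,(i*k,0),(i*k,6 if (x+i)%50 else 14),(0,0,255),1)
    for i in range(0,h,10): cv2.line(im,(0,i*k),(6 if (y+i)%50 else 14,i*k),(0,0,255),1)
    o=np.zeros((H,W,3),np.uint8); o[:im.shape[0],:im.shape[1]]=im[:H,:W]; return o
a=np.hstack([crop(t,390,260,100,90,4,400,360),crop(t,255,175,100,135,4,400,540)[-360:]])
b=np.hstack([crop(t,160,270,50,50,4,200,200),crop(s,150,150,60,50,4,240,200),crop(s,330,380,90,50,4,360,200)])
cv2.imwrite("pics/c1.png",np.vstack([a,b]))
cv2.imwrite("pics/c2.png",np.hstack([crop(s,220,180,170,145,3,510,435),crop(s,285,355,160,125,2,290,435)]))
print(proj(t,[[.5,0,0],[.5,0,.1]]))
```

```text
[[318.11559464 280.11327206]
 [317.19626973 277.71153872]]
```

View pics/c1.png

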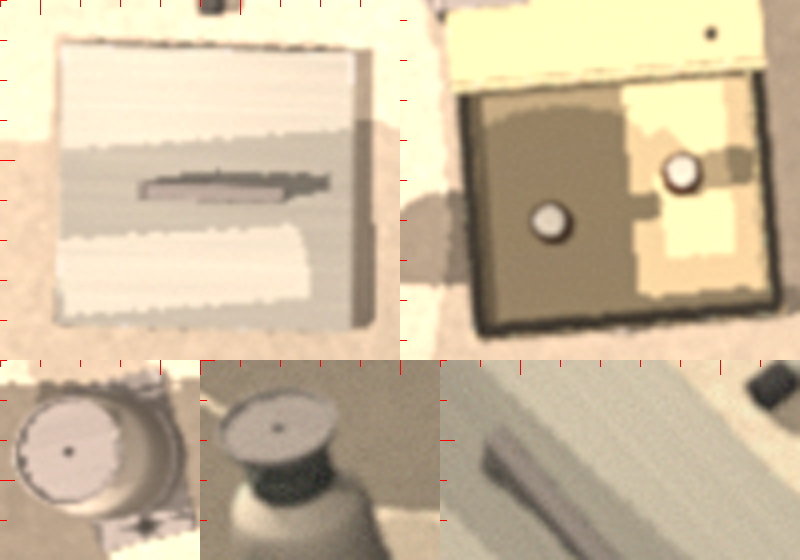

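View pics/c2.png

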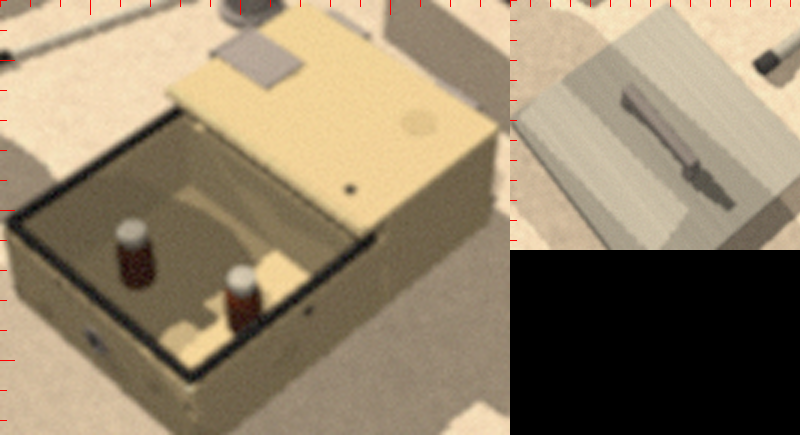

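c1 shows the cover corners at (405,270), (478,272), (478,342) and (404,341), and the handle bar centre at (443,307.5). The dish dot is at (177,292.5) in the top view and (169.5,167) in the side view. The seal's front corners are at (275,303.5) and (350,296), and the lid lip runs from (267,242) to (346,237). c2 shows the same seal corners in the side view, and the handle bar runs from (346,402) to (376,441).

```bash
cat >> h.py <<'E'
def tri(cs,ps):
    A=np.zeros((3,3));b=np.zeros(3);L=[]
    for c,p in zip(cs,ps):
        o,d=ray(c,*p);d=d/np.linalg.norm(d);M=np.eye(3)-np.outer(d,d);A+=M;b+=M@o;L.append((o,M))
    X=np.linalg.solve(A,b);return X,[np.linalg.norm(M@(X-o)) for o,M in L]
E
python3 - <<'E'
from h import *
import pickle
t=pickle.load(open("top.pkl","rb"));s=pickle.load(open("side.pkl","rb"))
np.set_printoptions(precision=4,suppress=True)
T=lambda x,y:(390+x/4-.4,260+y/4-.4); D=lambda x,y:(255+(x-400)/4-.4,220+y/4-.4)
S=lambda x,y:(220+x/3-.4,180+y/3-.4); H=lambda x,y:(285+(x-510)/2-.3,355+y/2-.3)
print("dish",tri([t,s],[(176.6,292.1),(169.1,166.6)]),onz(t,176.6,292.1,.146))
print("cover corners TL TR BR BL",[onz(t,*T(*p),.016) for p in((60,40),(352,48),(353,328),(58,326))])
print("bar", [onz(t,*T(*p),.046) for p in((140,191),(287,192))])
print("bar tri",tri([t,s],[T(140,191),H(632,97)]),tri([t,s],[T(287,192),H(690,168)]))
print("seal FL FR", [onz(t,*D(*p),.078) for p in((482,335),(780,305))],tri([t,s],[D(482,335),S(8,222)]),tri([t,s],[D(780,305),S(192,381)]))
print("lip L R", [onz(t,*D(*p),.093) for p in((450,90),(767,68))],tri([t,s],[D(450,90),S(167,95)]),tri([t,s],[D(767,68),S(362,234)]))
print("seal side z", [onz(s,*S(*p),.078) for p in((8,222),(192,381))],"lip side",[onz(s,*S(*p),.0965) for p in((167,92),(362,234))])
E
```

```text
dish (array([0.4578, 0.3041, 0.1454]), [np.float64(0.0006853829112757212), np.float64(0.0006853829112758154)]) [0.4584 0.3036 0.146 ]
cover corners TL TR BR BL [array([ 0.5289, -0.2063,  0.016 ]), array([ 0.5278, -0.3822,  0.016 ]), array([ 0.3615, -0.3825,  0.016 ]), array([ 0.3597, -0.2069,  0.016 ])]
bar [array([ 0.4397, -0.25  ,  0.046 ]), array([ 0.4408, -0.3361,  0.046 ])]
bar tri (array([ 0.4425, -0.2558,  0.0198]), [np.float64(0.002921060725530694), np.float64(0.002921060725530604)]) (array([ 0.4381, -0.3356,  0.0401]), [np.float64(0.00327046032194007), np.float64(0.0032704603219401067)])
seal FL FR [array([0.4408, 0.0946, 0.078 ]), array([ 0.4618, -0.0741,  0.078 ])] (array([0.4408, 0.0947, 0.0767]), [np.float64(1.5244832828429738e-05), np.float64(1.5244832828414137e-05)]) (array([ 0.4611, -0.0738,  0.0711]), [np.float64(0.0009774528142095437), np.float64(0.0009774528142094758)])
lip L R [array([0.5785, 0.116 , 0.093 ]), array([ 0.5952, -0.0636,  0.093 ])] (array([0.5794, 0.1169, 0.0854]), [np.float64(5.0181728063595394e-05), np.float64(5.018172806359592e-05)]) (array([ 0.5955, -0.0638,  0.0928]), [np.float64(0.0003077523027594932), np.float64(0.0003077523027594753)])
seal side z [array([0.4403, 0.0936, 0.078 ]), array([ 0.4576, -0.0777,  0.078 ])] lip side [array([0.5749, 0.1092, 0.0965]), array([ 0.5937, -0.0664,  0.0965])]
```

```bash
python3 -m creep '[[[0,0,0],-8.3,0],[[0,0,0],-8.3,0],[[0,0,0],-8.3,0],[[0,0,0],-8.3,0],[[0,0,0],-8.3,0],[[0,0,0],-8.3,0],[[0,0,0],-8.3,0],[[0,0,0],-8.3,0],[[0,0,0],-8.3,0]]'; python3 -m creep '[[[0,4.5,0],0,0],[[0,4.5,0],0,0],[[0,4.5,0],0,0],[[0,4.5,0],0,0],[[4.5,2,0],0,0],[[4.5,2,0],0,0],[[4.5,2,0],0,0],[[4.5,2,0],0,0],[[4.5,2,0],0,0],[[4.5,0,0],0,0]]'
```

```text
t: 1.0
ee_pos: [0.1521, -0.5541, 0.2557]
eef_rot: [-3.141, -0.001, 1.578]
ft_force: [-0.9, 0.1, 0.4]
width: 0.001
finger_force: 0.0
t: 2.0
ee_pos: [0.434, -0.2825, 0.256]
eef_rot: [3.14, -0.0, 1.573]
ft_force: [0.8, 1.1, -0.0]
width: -0.006
finger_force: 0.0
```

```bash
python3 -m creep '[[[4.5,0.4,0],0,0],[[4.5,0.4,0],0,0],[[4.5,0.4,0],0,0],[[4.5,0.4,0],0,0],[[4.5,0.4,0],0,0],[[4.5,0.4,0],0,0],[[4.5,0,0],0,0],[[4.5,0,0],0,0],[[4.5,0,0],0,0],[[4.5,0,0],0,0]]';  python3 -m creep '[[[4.5,0,0],0,0],[[4.5,0,0],0,0],[[4.5,0,0],0,0],[[0.2,0,1.5],0,0],[[0,0,2],0,0],[[0,0,2],0,0],[[0,0,1],0,0],[[0,0,0.5],0,0],[[0,0,0],0,0]]'
python3 -c "
from h import *
print(get_state()['ft_force'])
for n in('side',): cv2.imwrite('pics/s1.png',cv2.resize(capture(n)['img'][60:300,80:400,::-1],None,fx=2,fy=2))"
```

```text
t: 3.0
ee_pos: [0.4549, 0.1675, 0.2561]
eef_rot: [-3.141, 0.0, 1.572]
ft_force: [0.9, -1.0, -0.1]
width: 0.0
finger_force: 0.0
t: 3.9
ee_pos: [0.4553, 0.3024, 0.1858]
eef_rot: [-3.141, 0.001, 1.571]
ft_force: [-0.6, -0.3, 0.8]
width: 0.001
finger_force: 0.0
[-0.59548775 -0.30785182  0.83633706]
```

View pics/s1.png

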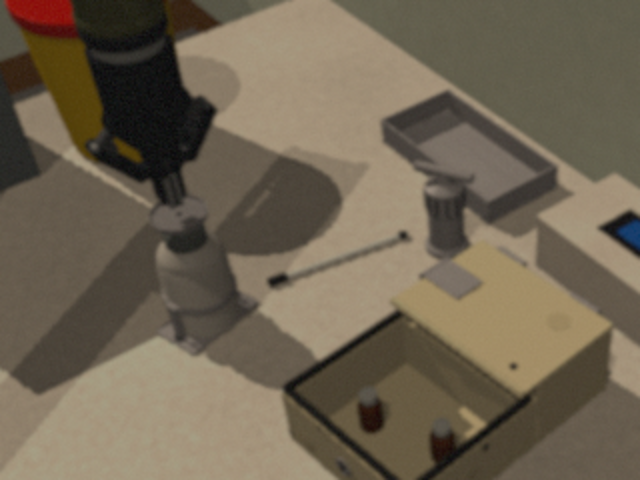

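The fingertips, at about (178,207) in the crop, are just above the middle of the dish. I'll press now.

```bash
python3 -m creep '[[[0.2,0.2,0.8],0,0],[[0,0,0.7],0,0],[[0,0,0.4],0,0],[[0,0,0.4],0,0],[[0,0,0.1],0,0],[[0,0,0],0,0]]'
```

```text
t: 4.55
ee_pos: [0.4581, 0.305, 0.1628]
eef_rot: [3.14, -0.001, 1.572]
ft_force: [1.4, 0.0, 5.0]
width: 0.003
finger_force: 2.6
```

```bash
python3 -m creep '[[[0,0,0.2],0,0],[[0,0,0],0,0]]'; python3 -m creep '[[[0,0,0.15],0,0],[[0,0,0],0,0],[[0,0,0],0,0]]'
```

```text
t: 4.75
ee_pos: [0.4581, 0.305, 0.1611]
eef_rot: [3.14, -0.001, 1.572]
ft_force: [-0.1, -0.2, 6.6]
width: -0.005
finger_force: 3.0
t: 5.05
ee_pos: [0.4581, 0.305, 0.1609]
eef_rot: [3.139, -0.001, 1.572]
ft_force: [-1.8, -0.3, 13.7]
width: 0.0
finger_force: 6.9
```

```bash
python3 -m creep '[[[0,0,-1],0,0],[[0,0,-1.5],0,0],[[0,0,-2],0,0],[[0,0,-3],0,0],[[0,0,-3],0,0],[[-4.5,0,0],0,0],[[-4.5,0,0],0,0],[[-4.5,0,0],0,0],[[-4.5,0,0],0,0],[[-4.5,0,0],0,0]]';  python3 -m creep '[[[-4.5,-0.3,0],0,0.6],[[-4.5,-0.3,0],0,0.6],[[-4.5,-0.3,0],0,0.6],[[-4.5,-0.3,0],0,0.6],[[-4.5,-0.3,0],0,0.6],[[-4.5,-0.2,0],0,0.6],[[-4.5,0,0],0,0.6],[[-4.5,0,0],0,0.6],[[-1.4,0,0],0,0.6],[[0,0,0],0,0.6]]'
python3 - <<'E'
from h import *
print(get_state()['ft_force'])
a=capture('side')['img'][300:480,230:470,::-1];b=capture('top')['img'][240:360,380:500,::-1]
a=cv2.resize(a,None,fx=2,fy=2);b=cv2.resize(b,(360,360))
cv2.imwrite('pics/s2.png',cv2.convertScaleAbs(cv2.resize(np.hstack([a,b]),(798,342)),alpha=1.4))
E
```

```text
t: 6.05
ee_pos: [0.4565, 0.0781, 0.2635]
eef_rot: [-3.14, 0.0, 1.572]
ft_force: [1.1, 0.2, -0.1]
width: -0.002
finger_force: 0.0
t: 7.05
ee_pos: [0.4405, -0.2959, 0.2631]
eef_rot: [-3.14, -0.001, 1.568]
ft_force: [-0.3, 0.1, 0.1]
width: 0.598
finger_force: 0.0
[-0.32955201  0.08651177  0.07903554]
```

View pics/s2.png

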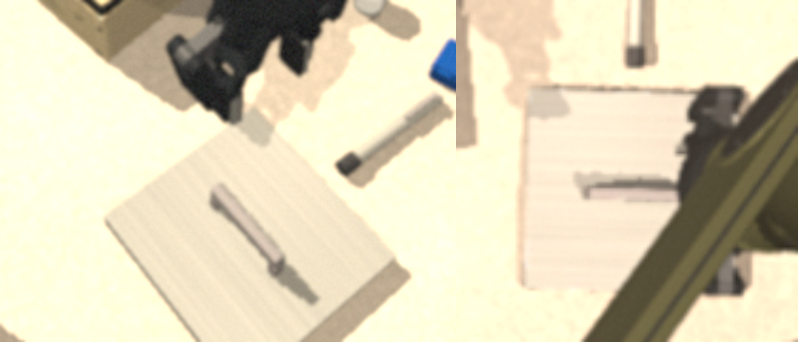

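The fingers are above the cover, whose handle bar runs from (218,188) to (280,268) in the left panel. I'll check that position by projecting it, then descend.

```bash
python3 - <<'E'
from h import *
import pickle
s=pickle.load(open("side.pkl","rb"))
p=proj(s,[[.441,-.254,.046],[.441,-.334,.046]]); print((p-[230,300])*1.9)
E
python3 -m creep '[[[0,0,3],0,0.6],[[0,0,3],0,0.6],[[0.1,0,3],0,0.6],[[0,0,3],0,0.6],[[0,0,3],0,0.6],[[0,0,2],0,0.6],[[0,0,1],0,0.6],[[0,0,0],0,0.6]]'
```

```text
[[214.15334281 181.50424705]
 [280.86371811 255.92308762]]
t: 7.95
ee_pos: [0.4402, -0.2911, 0.0829]
eef_rot: [-3.139, -0.002, 1.573]
ft_force: [-0.1, 0.6, 0.9]
width: 0.596
finger_force: 0.0
```

```bash
python3 -m creep '[[[-0.2,0,1.5],0,0.6],[[0,0,1.5],0,0.6],[[0,0,0.6],0,0.6],[[0,0,0],0,0.6],[[0,0,0],0,0],[[0,0,0],0,0],[[0,0,0],0,0],[[0,0,0],0,0],[[0,0,0],0,0]]' 70
```

```text
t: 8.85
ee_pos: [0.4413, -0.2956, 0.0488]
eef_rot: [3.14, 0.001, 1.571]
ft_force: [-0.7, 1.6, 5.7]
width: 0.101
finger_force: 68.9
```

```bash
python3 -m creep '[[[0,0,-0.3],0,0],[[0,0,-0.7],0,0],[[0,0,-1.5],0,0],[[0,0,-2.5],0,0],[[0,0,-2.5],0,0],[[0,0,-2.5],0,0],[[0,0,-2],0,0],[[0,0,-1],0,0],[[0,0,0],0,0],[[0,0,0],0,0]]'
python3 -m creep '[[[1,0,0],-1,0],[[2.5,0.5,0],-1,0],[[2.5,0.5,0],-1,0],[[2.5,0.5,0],-1,0],[[2.5,0.5,0],-1,0],[[2.5,0.5,0],-1.1,0],[[2.5,0.4,0],0,0],[[2,0,0],0,0],[[1,0,0],0,0],[[0,0,0],0,0]]'
python3 - <<'E'
from h import *
s=get_state();print(s['ft_force'],s['moment'])
a=capture('side')['img'][160:460,220:460,::-1];b=capture('top')['img'][180:420,240:460,::-1]
a=cv2.resize(a,None,fx=1.6,fy=1.6);b=cv2.resize(b,None,fx=1.8,fy=2)
cv2.imwrite('pics/s3.png',cv2.convertScaleAbs(np.hstack([a,b]),alpha=1.4)); print(a.shape,b.shape)
E
```

```text
t: 9.85
ee_pos: [0.4404, -0.2949, 0.1771]
eef_rot: [-3.141, -0.001, 1.572]
ft_force: [-1.2, -0.0, -3.7]
width: 0.099
finger_force: 68.5
t: 10.85
ee_pos: [0.4561, -0.1025, 0.177]
eef_rot: [-3.139, -0.001, 1.68]
ft_force: [-0.4, -0.2, -2.2]
width: 0.098
finger_force: 68.5
[-0.39549516 -0.22540253 -2.22007821] [-0.03616396 -0.04948838  0.01923693]
(480, 384, 3) (480, 396, 3)
```

View pics/s3.png

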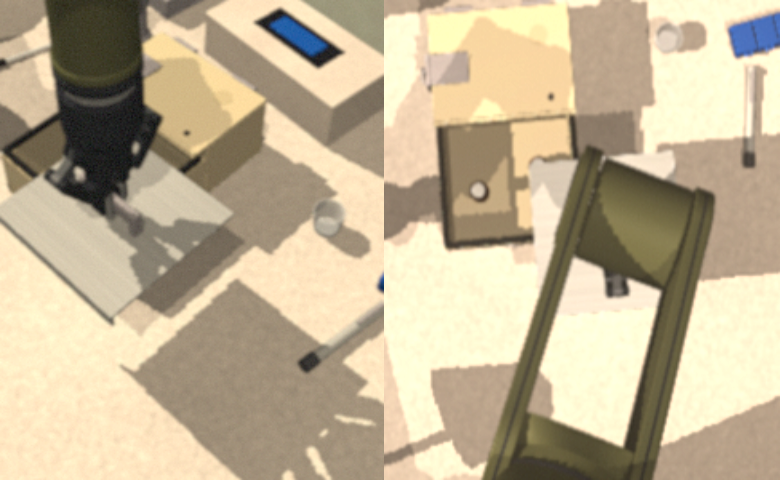

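The picture shows the cover held level, yawed to match the drawer, and to its right. Next I'll move it over the compartment, short of the lid, and part-lower it.

```bash
python3 -m creep '[[[1,0.2,0],0,0],[[2,0.5,0],0,0],[[2.5,0.5,0],0,0],[[2.5,0.5,0],0,0],[[2,0.5,0],0,0],[[1,0.2,1],0,0],[[0,0,1.5],0,0],[[0,0,1.5],0,0],[[0,0,0.5],0,0],[[0,0,0],0,0]]'
python3 - <<'E'
from h import *
import pickle
s=get_state();print(s['ft_force'],s['moment'])
A=capture('side');B=capture('top');pickle.dump((A,B),open('p4.pkl','wb'))
a=A['img'][170:330,200:400,::-1];b=B['img'][220:340,260:360,::-1]
a=cv2.resize(a,None,fx=2.4,fy=3);b=cv2.resize(b,None,fx=3.2,fy=4)
cv2.imwrite('pics/s4.png',cv2.convertScaleAbs(np.hstack([a,b]),alpha=1.4)); print(a.shape,b.shape)
E
```

```text
t: 11.95
ee_pos: [0.4687, 0.0075, 0.1317]
eef_rot: [-3.139, -0.0, 1.677]
ft_force: [0.4, -0.8, -2.8]
width: 0.098
finger_force: 68.5
[ 0.35883346 -0.76973792 -2.84714221] [ 0.01551671 -0.06142676  0.02538464]
(480, 480, 3) (480, 320, 3)
```

View pics/s4.png

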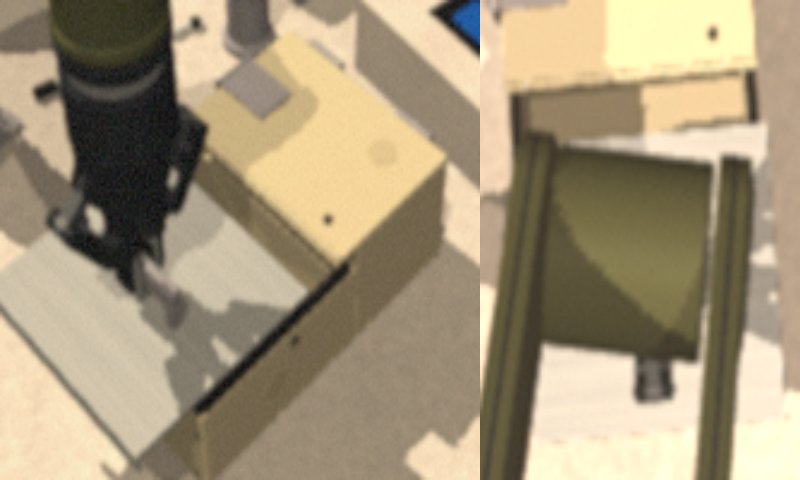

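The side panel shows the cover's flat-edge right corner at (313,287) and its front right corner at (135,460). The top panel shows those at (768,125) and (785,412), and the front left corner at (530,440).

Run:
```python
from h import *
import pickle
np.set_printoptions(precision=4,suppress=True)
s,t=pickle.load(open('p4.pkl','rb'))
S=lambda x,y:(200+x/2.4-.3,170+y/3-.33);T=lambda x,y:(260+(x-480)/3.2-.35,220+y/4-.37)
print(tri([t,s],[T(768,125),S(313,287)]),tri([t,s],[T(785,412),S(135,460)]))
a=.107;R=np.array([[np.cos(a),np.sin(a)],[-np.sin(a),np.cos(a)]]);o=np.array([.5815,.0235])
for n,X in dict(BR=onz(t,*T(768,125),.099),FR=onz(t,*T(785,412),.099),FL=onz(t,*T(530,440),.099),sBR=onz(s,*S(313,287),.099),sFR=onz(s,*S(135,460),.099),
  lidL=onz(t,*T(505,92),.093),lidR=onz(t,*T(755,70),.093),seaR=onz(t,*T(757,118),.078),sea2R=onz(s,*S(203,410),.078)).items(): print(n,X,(R@(X[:2]-o)*1000).round(1))
```

```text
(array([ 0.5631, -0.0723,  0.1028]), [np.float64(0.001573769803458998), np.float64(0.0015737698034591)]) (array([ 0.3998, -0.0858,  0.0924]), [np.float64(0.0023388578061261755), np.float64(0.0023388578061261946)])
BR [ 0.5622 -0.0715  0.099 ] [-29.3 -92.4]
FR [ 0.402  -0.0865  0.099 ] [-190.2  -90.2]
FL [0.3823 0.0903 0.099 ] [-191.    87.7]
sBR [ 0.5666 -0.0705  0.099 ] [-24.9 -91.9]
sFR [ 0.3957 -0.0889  0.099 ] [-196.8  -92. ]
lidL [0.5773 0.1151 0.093 ] [ 5.6 91.6]
lidR [ 0.594  -0.0619  0.093 ] [  3.3 -86.3]
seaR [ 0.5682 -0.0642  0.078 ] [-22.6 -85.8]
sea2R [ 0.4589 -0.078   0.078 ] [-132.8  -87.9]
```

```bash
python3 -m creep '[[[0.15,0,0.3],0,0],[[0.15,0,0.4],0,0],[[0,0,0.4],0,0],[[0,0,0.2],0,0],[[0,0,0],0,0],[[0,0,0],0,0]]'; python3 -m creep '[[[0,0,0.1],0,0],[[0,0,0],0,0]]'; python3 -m creep '[[[0,0,0.1],0,0],[[0,0,0],0,0]]';python3 -m creep '[[[0,0,0.1],0,0],[[0,0,0],0,0]]'
```

```text
t: 12.65
ee_pos: [0.4691, 0.0108, 0.1198]
eef_rot: [-3.141, -0.0, 1.678]
ft_force: [-0.8, -0.4, -3.1]
width: 0.104
finger_force: 68.6
t: 12.85
ee_pos: [0.4691, 0.0109, 0.1188]
eef_rot: [3.142, -0.0, 1.678]
ft_force: [0.1, -0.2, -3.4]
width: 0.105
finger_force: 68.6
t: 13.05
ee_pos: [0.4691, 0.0109, 0.1177]
eef_rot: [-3.142, -0.0, 1.678]
ft_force: [0.2, -0.3, -3.0]
width: 0.097
finger_force: 68.6
t: 13.25
ee_pos: [0.469, 0.0109, 0.1167]
eef_rot: [-3.141, -0.0, 1.678]
ft_force: [0.1, -0.9, -3.1]
width: 0.099
finger_force: 68.6
```

```bash
for i in 1 2 3; do python3 -m creep '[[[0,0,0.1],0,0],[[0,0,0],0,0]]' | grep -E 'ee_pos|ft_f'; done
```

```text
ee_pos: [0.469, 0.0108, 0.1157]
ft_force: [-0.0, 0.2, -3.5]
ee_pos: [0.469, 0.0108, 0.1147]
ft_force: [0.5, 0.2, -2.9]
ee_pos: [0.4692, 0.0109, 0.1139]
ft_force: [-0.2, 0.6, -0.5]
```

```bash
python3 -m creep '[[[0,0,-0.3],0,0],[[0,0.8,0],0,0],[[0,1,0],0,0],[[0,0.8,0],0,0],[[0,0.4,0],0,0],[[0,0,0],0,0]]'; python3 -m creep '[[[0,0.4,0],0,0],[[0,0.4,0],0,0],[[0,0.2,0],0,0],[[0,0,0],0,0]]'
python3 - <<'E'
from h import *
import pickle
A=capture('side');B=capture('top');pickle.dump((A,B),open('p5.pkl','wb'))
a=A['img'][170:330,220:380,::-1];b=B['img'][225:325,260:360,::-1]
a=cv2.resize(a,None,fx=3,fy=3);b=cv2.resize(b,None,fx=3.2,fy=4.8)
cv2.imwrite('pics/s5.png',cv2.convertScaleAbs(np.hstack([a,b]),alpha=1.4))
E
```

```text
t: 14.45
ee_pos: [0.5001, 0.0141, 0.1167]
eef_rot: [3.141, 0.0, 1.678]
ft_force: [0.2, 0.0, -3.0]
width: 0.1
finger_force: 68.5
t: 14.85
ee_pos: [0.5093, 0.0151, 0.1169]
eef_rot: [3.141, 0.0, 1.678]
ft_force: [-0.1, 0.6, -3.6]
width: 0.1
finger_force: 68.6
```

View pics/s5.png

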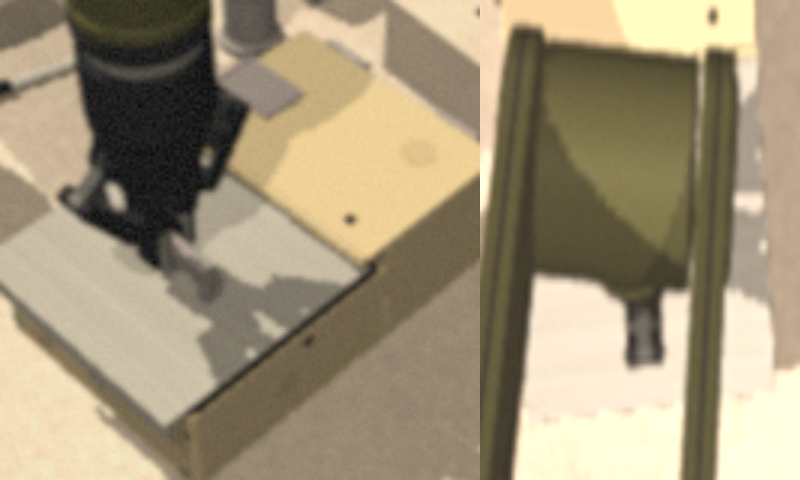

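The flat edge is now under the lid lip with no contact force, and the cover is square and centred, its front corners at (525,415) and (772,390) in the top panel. I'll keep sliding until the folded lip touches the drawer's front.

```bash
python3 - <<'E'
from h import *
import pickle
s,t=pickle.load(open('p5.pkl','rb'))
S=lambda x,y:(220+x/3-.33,170+y/3-.33);T=lambda x,y:(260+(x-480)/3.2-.35,225+y/4.8-.4)
a=.107;R=np.array([[np.cos(a),np.sin(a)],[-np.sin(a),np.cos(a)]]);o=np.array([.5815,.0235])
for X in (onz(t,*T(525,415),.084),onz(t,*T(772,390),.084),onz(s,*S(170,428),.084)): print((R@(X[:2]-o)*1000).round(1))
E
python3 -m creep '[[[0,0.4,0],0,0],[[0,0.3,0],0,0],[[0,0.2,0],0,0],[[0,0,0],0,0]]'|grep -E 'ee_pos|ft_f'; for i in 1 2 ; do python3 -m creep '[[[0,0.1,0],0,0],[[0,0,0],0,0]]' | grep -E 'ee_pos|ft_f'; done
```

```text
[-149.5   89.6]
[-152.3  -85. ]
[-153.2  -91. ]
ee_pos: [0.5184, 0.0161, 0.1169]
ft_force: [-1.4, -0.4, -3.4]
ee_pos: [0.5188, 0.0162, 0.1168]
ft_force: [-0.6, 0.4, -3.0]
ee_pos: [0.5199, 0.0163, 0.1168]
ft_force: [0.1, -0.3, -3.2]
```

```bash
for i in 1 2 3 4 5; do python3 -m creep '[[[0,0.1,0],0,0],[[0,0,0],0,0]]' | grep -E 'ee_pos|ft_f'; done
```

```text
ee_pos: [0.521, 0.0164, 0.1168]
ft_force: [0.2, 0.3, -3.0]
ee_pos: [0.522, 0.0165, 0.1168]
ft_force: [-0.5, -0.0, -2.7]
ee_pos: [0.523, 0.0166, 0.1168]
ft_force: [-0.4, 0.7, -3.5]
ee_pos: [0.5233, 0.0167, 0.1166]
ft_force: [-1.4, -0.7, -2.3]
ee_pos: [0.5235, 0.0167, 0.1163]
ft_force: [-3.3, -1.2, -2.7]
```

```bash
python3 -m creep '[[[0,-0.15,0.1],0,0],[[0,0,0.2],0,0],[[0,0,0.1],0,0],[[0,0,0.1],0,0],[[0,0,0],0,0]]'|grep -E 'ee_pos|ft_f|rot'; for i in 1 2; do python3 -m creep '[[[0,0,0.1],0,0],[[0,0,0],0,0]]' | grep -E 'ee_pos|ft_f|rot'; done
```

```text
ee_pos: [0.5232, 0.0167, 0.1125]
eef_rot: [3.141, -0.0, 1.678]
ft_force: [-4.2, -0.5, 5.6]
ee_pos: [0.5232, 0.0167, 0.1117]
eef_rot: [3.141, 0.0, 1.678]
ft_force: [-5.2, -0.4, 6.9]
ee_pos: [0.5232, 0.0168, 0.1109]
eef_rot: [3.141, 0.0, 1.678]
ft_force: [-4.5, 0.1, 8.6]
```

```bash
python3 -m creep '[[[0,-0.1,0.05],0,0],[[0,0,0],0,0],[[0,0,0],0,0],[[0,0,0],0,0]]'
python3 - <<'E'
from h import *
import pickle
A=capture('side');B=capture('top');pickle.dump((A,B),open('p6.pkl','wb'))
a=A['img'][170:330,220:380,::-1];b=B['img'][225:325,260:360,::-1]
a=cv2.resize(a,None,fx=3,fy=3);b=cv2.resize(b,None,fx=3.2,fy=4.8)
cv2.imwrite('pics/s6.png',cv2.convertScaleAbs(np.hstack([a,b]),alpha=1.4))
E
```

```text
t: 18.05
ee_pos: [0.5232, 0.0167, 0.1109]
eef_rot: [3.139, 0.0, 1.678]
ft_force: [-4.4, -0.2, 9.4]
width: 0.099
finger_force: 70.4
```

View pics/s6.png

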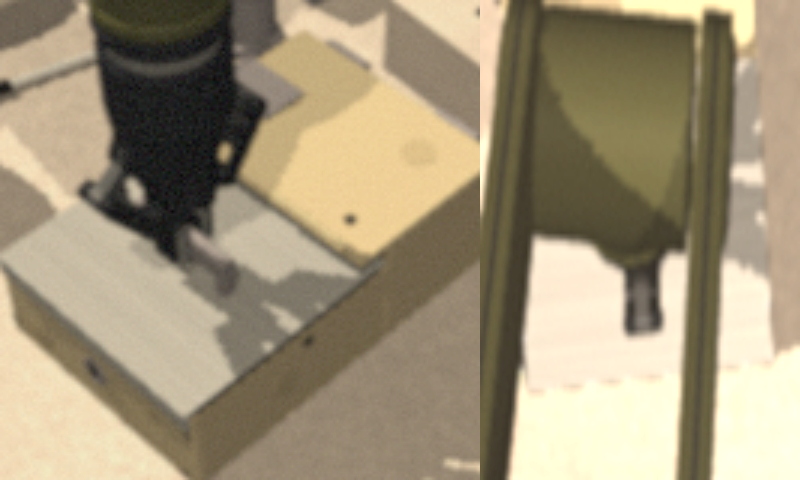

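The cover sits squarely home over the compartment. Its folded lip, from (5,265) to (190,420) in the side panel, is against the drawer's front, the flat edge is under the lid, and the lid is shut. The push plus the cover's weight is about 12 N, so the seal is pressed roughly 4 mm or more.

```bash
python3 -c "
from cell import *
print(sign_off())"
```

```text
the job is handed in; nothing more can be done
None
```

The job is handed in: the dish was pressed to its stop and let back up, and the cover is tucked under the shut lid and still held down, with the seal pressed an estimated 4 mm or more going by position and force; no verdict was returned.

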